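# Index a sample jar under the overhead camera

## Task

Stand the sample jar (the white jar with the broad screw lid) in the empty ring seat on the turntable while the table is still locked in its loading position. Then lift the table's slanting sprung index plunger by its knob, swing the table round until the jar is under the camera, and let the plunger drop fully home in the second slot, which you have to feel for, so that the table is locked there with the jar upright in its seat. Do not bump the camera or its stand, and leave the other two bottles standing.

Things in the scene. Friction and masses are not known exactly. Their poses are not given: they have to be found in the camera images.
- sample_jar: the sample jar: white cylindrical plastic jar with a wide flat screw lid (the lid does not turn), 62 mm tall; body 42 mm in diameter up to 48 mm, lid 45 mm in diameter above that; 0.07 to 0.14 kg, loose. Origin: centre of its underside, z up.
- drop_bottle: bystander: small amber bottle with a white dropper cap, 40 mm in diameter, 81 mm tall, loose. Origin: centre of its underside.
- weigh_bottle: bystander: low glass weighing bottle with a knobbed lid, 43 mm in diameter, 48 mm tall, loose. Origin: centre of its underside. The jar and the two bottles may stand in any of three places, left or right of the turntable.
- axis (a point): point on the upright turning axis, at the height of the table's top face, 54 mm above the worktop; it does not turn. The table is an aluminium disc 208 mm in diameter on a round grey base 250 mm in diameter, fixed to the worktop. The plunger sits in a steel bushing on a block on the disc's rim.
- seat (a point): centre of the floor of the empty seat, on the table's top, 72 mm from the turning axis; it turns with the table. The seat is a ring 7 mm high, 50 mm in diameter inside and 60 mm outside, open at the top. The white disc on the other side of the table (8 mm high, under the camera as found) is a fixed reference tile, not a seat.
- knob (a point): middle of the index plunger's black round knob, 22 mm in diameter, reaching 13 mm each way along the plunger's axis. It turns with the table. The axis leans outward, radially away from the turning axis, 26 degrees from vertical; the point's z points out along it (up and outward). At home 133 mm from the turning axis, 87 mm above the worktop. Free air 25 mm below the middle, beside it and above.
- plunger (a joint): travel of the index plunger out along its axis, m: 0 = home, its pin 8 mm deep in a slot; about 0.008 = pin tip resting on the track between slots; 0.013 = fully lifted. A spring pulls it home (6 N at 0, 11 N at 0.013); it does not stay up by itself. In a slot it locks the table but for some 10 mrad of play each way.
- turntable (a joint): angle of the table, rad, 0 as found (locked in the loading slot), growing counter-clockwise from above; light friction (under 2 N at the knob). The second slot lies half under the disc, between 1.28 and 1.51, its place not given closer: with the pin resting on the track just short of it and the table pushed slowly on, the pin drops in by itself. Hard stop at 1.65.
- lens (a point): centre of the ring light of the camera that looks down, 239 mm above the worktop; ring 66 mm in diameter, camera body above it up to 340 mm. It was set by eye: in the second slot the seat's centre comes below it only to within about 4 mm, too rough to place the slot from it.
- camera_stand: the camera with its arm, round post (16 mm, 364 mm tall, 155 mm from the turning axis behind the table) and foot, fixed. Origin: on the turning axis at the worktop.

How it is judged:
By the outcome, as a careful person would: the job done as asked, in the order asked, and still so for the second after the job is handed in, with the robot touching nothing.
It also fails if it takes over 58 s, if anything falls off the work surface, if the arm or the gripper's body presses on something with over 40 N, if the wrist force passes 120 N, or if a joint passes its speed limit or range.

## Robot

A 6-joint arm with a two-finger parallel gripper is mounted at the origin on a cart in front of the work surface, level with it; the furniture and walls round the work are solid. World frame = base frame: x ahead of the robot, y to its left, z up, the work surface at z = 0. Lengths are in m, angles in rad, forces in N, time in s.
With the tool pointing down it reaches from about 0.275 to 0.725 m from the base axis. Payload 5.6 kg.
Tool frame: the origin (TCP) lies at the very end of the fingers, on their centre line; the grasp point (between the pads) lies 19 mm behind it; z points along the fingers, y is the line along which they close (so a half turn about z gives the same grasp; the last joint's range is limited). The gripper opens to 85 mm and grips with 20 to 120 N. Pads are 22 mm wide; open, the fingers measure 114 mm over their backs; the gripper's body (76 mm by 85 mm) begins 54 mm behind the grasp point. The pads swing forward as they close: fully open they stand 13 mm farther back than shut.
Start: joints at [-0.829, 0.255, 0.108, 0, -1.424, -0.285], TCP at [0.243, -0.494, 0.231] pointing down, gripper open.
Joint ranges: [-2.95, 2.95], [-1.21, 1.97], [-1.09, 1.5], [-2.87, 1.71], [-2.94, -0.07], [-3.05, 3.05]. Speed limits (rad/s): [2.57, 2.57, 3.14, 3.14, 3.14, 3.14].

## Interface

Orientations are given as a rotation vector (axis times angle).
In Python, from workcell import get_state, capture, calibration, sign_off gives the robot as it stands.
- The arm moves only by the tool arm_command, never from a script. Its arguments are lists of equal length, an entry for each row: "gripper": the opening, from 0 (shut) to 1 (fully open); "linear": the shift along the tool's x, y, z each as a share of 0.02 m, from -1 to 1, a list of three; "yaw": the turn about the tool's z as a share of 0.1 rad, from -1 to 1. In form: {"gripper": [gripper, ...], "linear": [[dx, dy, dz], ...], "yaw": [yaw, ...]}. A call has 1 to 8 rows; each row shifts and turns the commanded pose from where the row before left it, along the tool's axes as they then stand; what a row does not reach is not made up. A row lasts 1/12 s, in which the tool goes at most 41.7 mm and 7.16 degrees, less where a joint would pass 70% of its speed; a pose out of reach is approached as far as the arm can. A call with a number of a shift or a turn outside -1 to 1 is refused whole. A call with a gripper value outside its range is refused whole. The fingers move at their own pace and stop on an object; "squeeze" is the grip in N (left out, the last holds). Time passes only in rows, so rows that do not move let the fingers close. It gives the time, the measured TCP pose, the force, the opening and the grip force at its end, in the units of the state.
- get_state(): the state, without advancing time (a new reading comes with each control period).
- capture(name): name is "scene" or "side" or "wrist"; returns the picture (420x560x3 uint8, red, green, blue); there is no depth.
- calibration(name): a dict with "fx", "fy", "cx", "cy" (pixels), "cam_to_world" (4x4, takes a point from camera to world coordinates); the wrist camera has in their place "T_tool_cam" (4x4, takes a point from camera to tool coordinates, whose origin is the TCP and whose axes are the flange's). Camera axes: x right, y up, looking along -z (the intrinsics and any distortion apply to the point x, -y, -z); pixel columns grow to the right and rows downward; lengths in m; the calibration is good to about 2 mm. The wrist camera is an equidistant fisheye: a pixel r from the principal point sees the ray r / f radians off the axis. A picture is of the moment at which its call begins: read the wrist's pose just before it. calibration takes no time and is no camera call.
- sign_off(): hands the job in; it is judged then, once.
The state is a dict: "time": time; "joint_positions": joint angles; "qd": joint speeds; "joint_torque": joint torques, N m; "ee_pos": TCP position; "eef_rot": TCP orientation; "contact_force": force on the tool from outside, world axes, zero at the start; "ft_torque": the same for the moment, N m; "opening": finger opening in m; "finger_force": force on a finger pad.
Only numpy, scipy, OpenCV 4.12 (cv2) and the standard library are available. Lean on these libraries where they do the work, as an engineer would, in place of code of your own. Each camera call takes 0.05 s, during which the arm holds its last target. There are 200 camera calls.

## Working session

There is one attempt and no reset: what is moved stays moved. The work goes in short steps, Python scripts to look and compute and a tool call to move; the robot and the scene stay as the last step left them, time stands still between calls to the robot, and variables do not carry over. Pictures are saved under pics/ and viewed, at most 10 in all, crops included, and the job is handed in when it is done.

Besides the shell and the picture viewer there is one more tool, called after "Call:" as name(argument=value, ...) on one line, values as JSON. arm_command: Moves the arm, as the interface text tells. Shift numbers are shares of 0.02 m and turn numbers shares of 0.1 rad, none past 1 either way. Its arguments: {"type":"object","properties":{"gripper":{"type":"array"},"linear":{"type":"array"},"yaw":{"type":"array"},"squeeze":{"type":"number"}},"required":["gripper","linear","yaw"]}

```bash
mkdir -p pics; ls
python3 - <<'E'
from workcell import *
import cv2,numpy as np
s=get_state();print({k:np.round(v,3) for k,v in s.items()})
for n in("scene","side","wrist"):
    c=calibration(n);print(n,{k:np.round(v,4).tolist() for k,v in c.items()})
    cv2.imwrite(f"pics/{n}0.png",capture(n)[:,:,::-1])
E
```

```text
pics
{'time': np.float64(0.0), 'joint_positions': array([-0.829,  0.256,  0.107, -0.   , -1.424, -0.285]), 'qd': array([ 0.001, -0.001, -0.   , -0.001,  0.   ,  0.001]), 'joint_torque': array([ 0.0000e+00, -3.8663e+01,  2.3794e+01,  5.3650e+00, -6.0000e-03,
        0.0000e+00]), 'ee_pos': array([ 0.242, -0.493,  0.23 ]), 'eef_rot': array([ 7.11e-01, -3.06e+00, -3.00e-03]), 'contact_force': array([-0.055, -0.295, -0.532]), 'ft_torque': array([-0.039, -0.009, -0.042]), 'finger_force': np.float64(0.0), 'opening': np.float64(0.085)}
scene {'fx': 419.4294, 'fy': 419.4294, 'cx': 273.2632, 'cy': 205.1998, 'cam_to_world': [[0.8224, 0.3133, -0.4748, -0.0443], [-0.5685, 0.4839, -0.6653, -0.8695], [0.0213, 0.8171, 0.5761, 0.9181], [0.0, 0.0, 0.0, 1.0]]}
side {'fx': 451.3435, 'fy': 451.3435, 'cx': 285.8973, 'cy': 216.1005, 'cam_to_world': [[-0.9779, 0.1138, -0.1754, 0.3677], [-0.2086, -0.4703, 0.8575, 0.9781], [0.0151, 0.8751, 0.4837, 0.7005], [0.0, 0.0, 0.0, 1.0]]}
wrist {'fx': 325.1923, 'fy': 325.1923, 'cx': 283.062, 'cy': 207.5497, 'T_tool_cam': [[-0.0004, 0.9616, 0.2745, 0.0698], [1.0, 0.0003, 0.0004, -0.0007], [0.0003, 0.2745, -0.9616, -0.1432], [0.0, 0.0, 0.0, 1.0]]}
```

View pics/scene0.png

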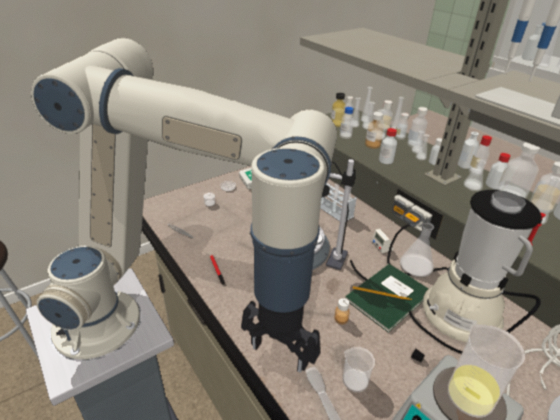

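View pics/side0.png

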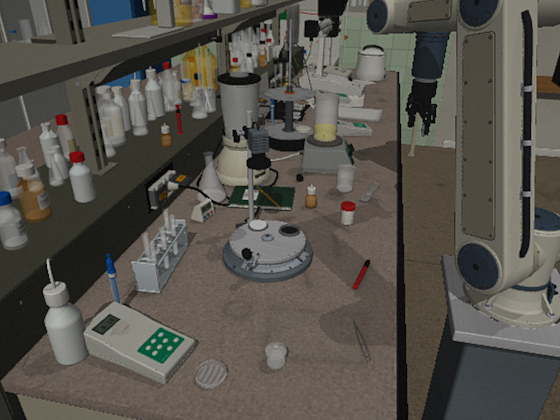

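Side view: turntable at about (267,245), dark seat (290,230), tile (258,226), black knob (246,254), red-lidded white jar (347,212), amber bottle (311,196), and a clear low bottle at (276,355). I'll zoom in and cast rays.

```bash
cat > h.py <<'E'
import numpy as np,cv2
from workcell import *
from scipy.spatial.transform import Rotation as R
def ray(n,u,v,st=None):
    c=calibration(n)
    if n=="wrist":
        p=np.array([u-c["cx"],v-c["cy"]])/c["fx"];r=np.hypot(*p)
        d=np.array([p[0]*np.sinc(r/np.pi),-p[1]*np.sinc(r/np.pi),-np.cos(r)])
        W=np.eye(4);W[:3,:3]=R.from_rotvec(st["eef_rot"]).as_matrix();W[:3,3]=st["ee_pos"]
        T=W@np.array(c["T_tool_cam"])
    else:
        d=np.array([(u-c["cx"])/c["fx"],-(v-c["cy"])/c["fy"],-1]);T=np.array(c["cam_to_world"])
    return T[:3,3],T[:3,:3]@d
def at(n,u,v,z,st=None):
    o,d=ray(n,u,v,st);return np.round(o+d*(z-o[2])/d[2],4)
def proj(n,P,st=None):
    c=calibration(n)
    if n=="wrist":
        W=np.eye(4);W[:3,:3]=R.from_rotvec(st["eef_rot"]).as_matrix();W[:3,3]=st["ee_pos"];T=W@np.array(c["T_tool_cam"])
    else:T=np.array(c["cam_to_world"])
    p=np.linalg.inv(T)@np.append(P,1);x,y,w=p[0],-p[1],-p[2]
    if n=="wrist":
        r=np.hypot(x,y);k=np.arctan2(r,w)/max(r,1e-9)
    else:k=1/w
    return np.round([c["cx"]+c["fx"]*x*k,c["cy"]+c["fx"]*y*k],1)
def tool(P,st):  # world point -> shift in tool axes (m)
    return np.round(R.from_rotvec(st["eef_rot"]).as_matrix().T@(np.array(P)-st["ee_pos"]),4)
E
python3 - <<'E'
from h import *
im=cv2.imread("pics/side0.png")
cv2.imwrite("pics/sc.png",cv2.resize(im[130:290,200:400],None,fx=4,fy=3.75,interpolation=cv2.INTER_CUBIC)[:600])
for n,u,v,z in[("jar",347,206,.062),("amber",311,186,.081),("glass",276,345,.048),("seat",290,230,.058),("tile",258,225,.062),("knob",246,254,.087),("disc",268,240,.054)]:print(n,at("side",u,v,z))
E
```

```text
jar [ 0.4307 -0.2605  0.062 ]
amber [ 0.5555 -0.3362  0.081 ]
glass [0.5139 0.3392 0.048 ]
seat [ 0.5729 -0.0854  0.058 ]
tile [ 0.665  -0.0847  0.062 ]
knob [0.6449 0.0997 0.087 ]
disc [ 0.6214 -0.0263  0.054 ]
```

View pics/sc.png

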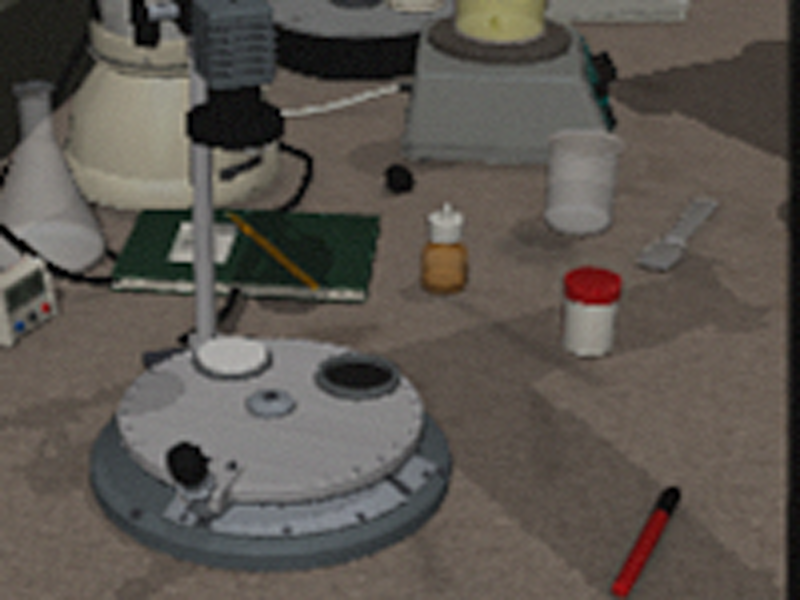

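Zoomed view: hub (270,400), seat ring (358,375), knob (187,465), lid top (593,278) and ring light (236,122), all in crop pixels. I'll turn these into world points.

Run:
```python
from h import *
f=lambda u,v,z:at("side",200+u/4,130+v/3.75,z)
ax=f(270,402,.056);print("axis",ax,"discC",f(271.5,420,.054))
for n,u,v,z in[("lid",593,279,.062),("seat",358,375,.061),("tile",232,356,.062),("knob",187,465,.087),("lens",236,122,.239),("post",205,342,0.0),("amber",445,285,.0)]:
    p=f(u,v,z);d=(p-ax)[:2];print(n,p,"r",np.round(np.hypot(*d),4),"ang",np.round(np.degrees(np.arctan2(d[1],d[0])),1))
s=get_state();print(R.from_rotvec(s["eef_rot"]).as_matrix().round(3))
```

```text
axis [ 0.6254 -0.0368  0.056 ] discC [ 0.6193 -0.0164  0.054 ]
lid [ 0.428  -0.2721  0.062 ] r 0.3071 ang -130.0
seat [ 0.5733 -0.0801  0.061 ] r 0.0677 ang -140.3
tile [ 0.6651 -0.0851  0.062 ] r 0.0625 ang -50.6
knob [0.6431 0.0993 0.087 ] r 0.1372 ang 82.6
lens [ 0.6674 -0.1141  0.239 ] r 0.088 ang -61.5
post [ 0.7206 -0.206   0.    ] r 0.1941 ang -60.6
amber [ 0.5538 -0.3523  0.    ] r 0.3235 ang -102.8
[[-0.897 -0.441 -0.001]
 [-0.441  0.897  0.001]
 [ 0.     0.001 -1.   ]]
```

Call:
arm_command(gripper=[1, 1, 1, 1, 1, 1, 1, 1], linear=[[0, 0, 0], [0, 0, 0], [0, 0, 0], [0, 0, 0], [0, 0, 0], [0, 0, 0], [-1, 0, 0], [-1, 0.5, 0]], yaw=[0.9, 0.9, 0.9, 0.9, 0.95, 0, 0, 0], squeeze=40)

```text
time: 0.82
ee_pos: [0.2823, -0.4843, 0.2309]
eef_rot: [0.004, -3.141, -0.0]
contact_force: [0.7, 0.2, 0.3]
opening: 0.0857
finger_force: 0.0
```

Call:
arm_command(gripper=[1, 1, 1, 1, 1, 1, 1, 1], linear=[[-0.9, 1, 0], [-0.9, 1, 0], [-0.9, 1, 0], [-0.9, 1, 0], [-0.9, 1, 0], [-0.9, 1, 0], [-0.9, 1, 0.5], [-0.9, 1, 0.5]], yaw=[0, 0, 0, 0, 0, 0, 0, 0])

```text
time: 1.48
ee_pos: [0.4273, -0.3223, 0.2115]
eef_rot: [-0.008, 3.14, -0.001]
contact_force: [0.3, -0.1, -0.6]
opening: 0.0851
finger_force: 0.0
```

Call:
arm_command(gripper=[1, 1, 1, 1, 1, 1], linear=[[0, 1, 0.7], [0, 1, 0.7], [0, 0.8, 0.6], [0, 0, 0], [0, 0, 0], [0, 0, 0]], yaw=[0, 0, 0, 0, 0, 0])

```text
time: 1.98
ee_pos: [0.4266, -0.2678, 0.1719]
eef_rot: [-0.006, 3.141, -0.001]
contact_force: [0.6, 0.3, 0.6]
opening: 0.0855
finger_force: 0.0
```

Run:
```python
from h import *
s=get_state();im=capture("wrist")[:,:,::-1];cv2.imwrite("pics/w1.png",im);print(s["ee_pos"].round(4))
h=cv2.cvtColor(im,cv2.COLOR_BGR2HSV)
m=((h[...,0]<8)|(h[...,0]>172))&(h[...,1]>150)&(h[...,2]>60)
n,l,st,c=cv2.connectedComponentsWithStats(m.astype(np.uint8))
for i in range(1,n):
    if st[i,4]>150:print(st[i],c[i],at("wrist",*c[i],.062,s))
```

```text
[ 0.4266 -0.2678  0.1719]
[501 129  53  32 512] [526.77929688 145.00195312] [ 0.3665 -0.0361  0.062 ]
[ 244  180   55   55 2382] [271.12720403 207.28379513] [ 0.4292 -0.2783  0.062 ]
```

View pics/w1.png

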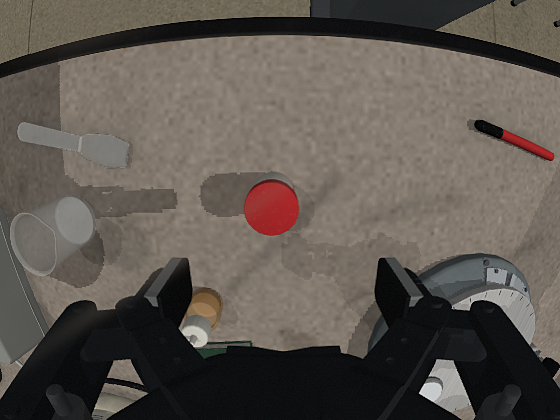

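Wrist view: the red lid is at (271,207), so the jar is at (0.429, -0.278). Amber bottle at (205,310), clear of the fingers. Descending.

Call:
arm_command(gripper=[1, 1, 1, 1, 1, 1, 1, 1], linear=[[-0.12, -0.5, 0], [0, 0, 1], [0, 0, 1], [0, 0, 1], [0, 0, 1], [0, 0, 1], [0, 0, 1], [0, 0, 0.7]], yaw=[0, 0, 0, 0, 0, 0, 0, 0])

```text
time: 2.7
ee_pos: [0.4283, -0.2783, 0.0358]
eef_rot: [0.002, -3.141, -0.0]
contact_force: [-0.1, 0.3, 0.2]
opening: 0.0853
finger_force: 0.0
```

Call:
arm_command(gripper=[1, 0.4, 0.4, 0.4, 0.4, 0.4, 0.4, 0.4], linear=[[0, 0, 0], [0, 0, 0], [0, 0, 0], [0, 0, 0], [0, 0, 0], [0, 0, 0], [0, 0, 0], [0, 0, 0]], yaw=[0, 0, 0, 0, 0, 0, 0, 0], squeeze=30)

```text
time: 3.37
ee_pos: [0.4296, -0.2778, 0.0388]
eef_rot: [-0.004, 3.139, -0.002]
contact_force: [-0.2, 0.6, 6.1]
opening: 0.0438
finger_force: 30.5
```

Call:
arm_command(gripper=[0.4, 0.4, 0.4, 0.4, 0.4, 0.4, 0.4, 0.4], linear=[[0, 0, -0.5], [0, 0, -1], [0, 0, -1], [0, 0, -1], [0, 0, -1], [0, 0, -1], [0, 0, -1], [0, 0, -1]], yaw=[0, 0, 0, 0, 0, 0, 0, 0])

```text
time: 4.03
ee_pos: [0.4282, -0.277, 0.1888]
eef_rot: [-0.003, 3.141, 0.001]
contact_force: [0.4, -0.3, -1.7]
opening: 0.0437
finger_force: 30.8
```

Call:
arm_command(gripper=[0.4, 0.4, 0.4, 0.4, 0.4, 0.4, 0.4, 0.4], linear=[[-0.9, 0.6, -0.5], [-0.9, 0.6, 0], [-0.9, 0.6, 0], [-0.9, 0.6, 0], [-0.9, 0.6, 0], [-0.9, 0.6, 0], [-0.6, 0.3, 0], [0, 0, 0]], yaw=[0, 0, 0, 0, 0, 0, 0, 0])

```text
time: 4.7
ee_pos: [0.55, -0.1974, 0.1969]
eef_rot: [0.006, -3.141, -0.001]
contact_force: [-0.9, -1.5, -1.3]
opening: 0.0443
finger_force: 30.9
```

Call:
arm_command(gripper=[0.4, 0.4], linear=[[0, 0, 0], [0, 0, 0]], yaw=[0, 0])

```text
time: 4.87
ee_pos: [0.5479, -0.1991, 0.1975]
eef_rot: [0.003, -3.141, -0.0]
contact_force: [-0.1, 0.0, -1.1]
opening: 0.0439
finger_force: 30.9
```

Run:
```python
from h import *
s=get_state();im=capture("wrist")[:,:,::-1];cv2.imwrite("pics/w2.png",im);print(s["ee_pos"].round(4),s["eef_rot"],s["opening"],s["contact_force"])
for n,P in[("seat",(.573,-.08,.061)),("axis",(.6254,-.0368,.056)),("knob",(.643,.099,.087))]:print(n,proj("wrist",P,s))
```

```text
[ 0.5479 -0.1991  0.1975] [ 2.77017678e-03 -3.14121352e+00 -2.10107735e-04] 0.043868472804583156 [-1.22538027e-01  9.13093749e-04 -1.08216857e+00]
seat [408.5 222.5]
axis [437.  267.4]
knob [539.5 283.9]
```

View pics/w2.png

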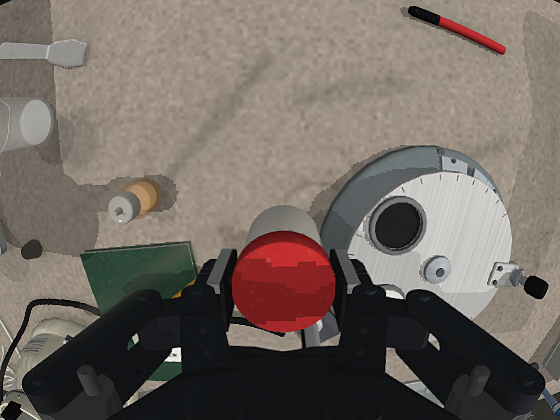

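Wrist view: ring seat centred at (398,224), hub (437,267), knob (535,286). The jar is held upright, lid at (284,283).

Run:
```python
from h import *
s=get_state();im=cv2.imread("pics/w2.png")
g=cv2.cvtColor(im,cv2.COLOR_BGR2GRAY);m=(g<45).astype(np.uint8)
n,l,st,c=cv2.connectedComponentsWithStats(m)
i=l[222,398];print("floor",st[i],c[i]);j=l[286,535];print("knob",st[j],c[j])
hub=at("wrist",437,269,.056,s);print("hub",hub)
for nm,u,v,z in[("seatTop",397.5,224,.061),("seatfloor",*c[i],.056),("knob",*c[j],.087)]:
    p=at("wrist",u,v,z,s);d=(p-hub)[:2];print(nm,p,np.hypot(*d).round(4),np.degrees(np.arctan2(d[1],d[0])).round(1))
k=R.from_rotvec(s["eef_rot"]).as_matrix();print(k.round(3))
```

```text
floor [ 375  203   48   46 1597] [397.62241703 225.19599249]
knob [524 276  24  23 403] [535.41439206 286.73449132]
hub [ 0.6273 -0.0366  0.056 ]
seatTop [ 0.5743 -0.0915  0.061 ] 0.0763 -134.0
seatfloor [ 0.5773 -0.0893  0.056 ] 0.0726 -133.5
knob [0.6461 0.0928 0.087 ] 0.1308 81.7
[[-1.    -0.001 -0.   ]
 [-0.001  1.     0.   ]
 [ 0.     0.    -1.   ]]
```

Call:
arm_command(gripper=[0.4, 0.4, 0.4, 0.4, 0.4, 0.4], linear=[[-0.2, 0.6, 0.5], [-0.2, 0.7, 0.5], [0, 0.7, 0.5], [0, 0, 0], [0, 0, 0], [0, 0, 0]], yaw=[0, 0, 0, 0, 0, 0])

```text
time: 5.42
ee_pos: [0.5563, -0.1593, 0.1677]
eef_rot: [-0.003, 3.141, -0.001]
contact_force: [0.3, -0.3, -1.3]
opening: 0.0439
finger_force: 31.0
```

Run:
```python
from h import *
s=get_state();im=capture("wrist")[:,:,::-1];cv2.imwrite("pics/w3.png",im);print(s["ee_pos"].round(4))
q=proj("wrist",(.576,-.089,.056),s);print(q)
g=cv2.cvtColor(im,cv2.COLOR_BGR2GRAY);m=(g<45).astype(np.uint8)
n,l,st,c=cv2.connectedComponentsWithStats(m)
i=l[int(q[1]),int(q[0])];print("floor",st[i],c[i],at("wrist",*c[i],.056,s))
```

```text
[ 0.5563 -0.1593  0.1677]
[366.8 226.2]
floor [ 340  202   53   52 2160] [366.12407407 227.22546296] [ 0.577  -0.0895  0.056 ]
```

View pics/w3.png

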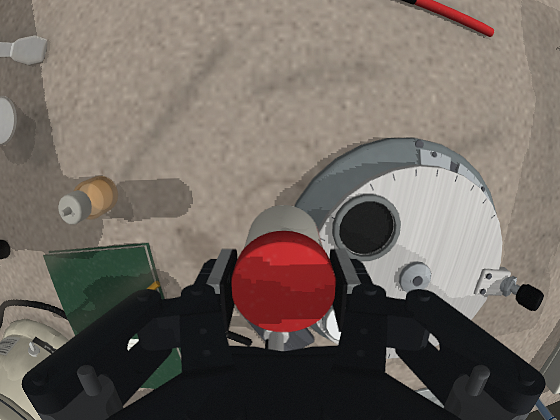

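Wrist view: seat floor centred at (366,227), giving (0.577, -0.0895) again, so the two looks agree. Moving over and lowering.

Call:
arm_command(gripper=[0.4, 0.4, 0.4, 0.4, 0.4, 0.4, 0.4, 0.4], linear=[[0, 0.7, 0], [-0.2, 0.7, 0], [-0.3, 0.7, 0], [-0.3, 0.7, 0], [-0.22, 0.7, 0], [0, 0, 0], [0, 0, 0], [0, 0, 0]], yaw=[0, 0, 0, 0, 0, 0, 0, 0])

```text
time: 6.13
ee_pos: [0.5768, -0.0888, 0.1672]
eef_rot: [0.004, -3.141, 0.0]
contact_force: [0.6, -0.0, -0.7]
opening: 0.0439
finger_force: 31.0
```

Call:
arm_command(gripper=[0.4, 0.4, 0.4, 0.4, 0.4, 0.4, 0.4], linear=[[0, 0, 0.8], [0, 0, 0.8], [0, 0, 0.7], [0, 0, 0.5], [0, 0, 0.2], [0, 0, 0], [0, 0, 0]], yaw=[0, 0, 0, 0, 0, 0, 0])

```text
time: 6.72
ee_pos: [0.577, -0.0893, 0.1079]
eef_rot: [-0.003, 3.141, -0.001]
contact_force: [-0.3, 0.7, -1.4]
opening: 0.044
finger_force: 31.0
```

Run:
```python
from h import *
s=get_state();print(s["ee_pos"].round(4),s["eef_rot"],s["contact_force"].round(1))
for n in("wrist","side"):cv2.imwrite(f"pics/{n}4.png",capture(n)[:,:,::-1])
a=cv2.imread("pics/side4.png")[130:290,200:400];b=cv2.imread("pics/wrist4.png")[100:380,180:560]
a=cv2.resize(a,(400,320),interpolation=cv2.INTER_CUBIC);b=cv2.resize(b,(400,320))
cv2.imwrite("pics/c4.png",np.hstack([a,b]))
```

```text
[ 0.577  -0.0893  0.1079] [-2.75713582e-03  3.14087890e+00 -6.24961826e-04] [-0.3  0.7 -1.4]
```

View pics/c4.png

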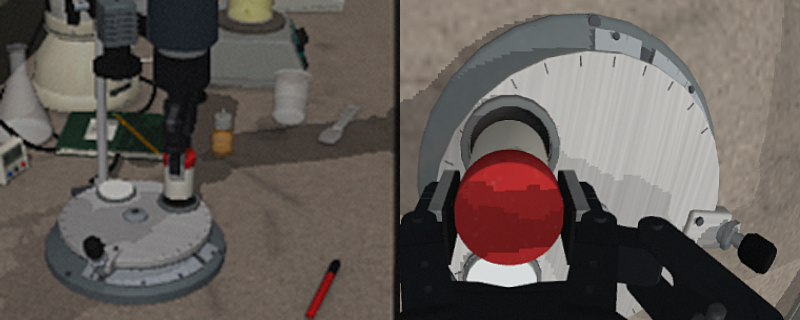

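Jar is centred over the seat: ring centre column about 509 and jar body about 511 in the right panel. Lowering the last 14 mm.

Call:
arm_command(gripper=[0.4, 0.4, 0.4, 0.4, 0.4, 0.4, 0.4], linear=[[0, 0, 0.2], [0, 0, 0.2], [0, 0, 0.15], [0, 0, 0.1], [0, 0, 0], [0, 0, 0], [0, 0, 0]], yaw=[0, 0, 0, 0, 0, 0, 0])

```text
time: 7.4
ee_pos: [0.5768, -0.089, 0.0944]
eef_rot: [-0.003, 3.141, -0.0]
contact_force: [0.2, 0.1, -0.2]
opening: 0.0436
finger_force: 31.0
```

Call:
arm_command(gripper=[0.4, 0.4, 0.4], linear=[[0, 0, 0.07], [0, 0, 0.03], [0, 0, 0]], yaw=[0, 0, 0])

```text
time: 7.65
ee_pos: [0.577, -0.089, 0.0928]
eef_rot: [-0.003, 3.141, -0.0]
contact_force: [-1.6, 0.7, 1.8]
opening: 0.044
finger_force: 31.3
```

Call:
arm_command(gripper=[0.6, 0.65, 0.75, 0.8, 0.8, 0.8], linear=[[0, 0, 0], [0, 0, 0], [0, 0, 0], [0, 0, 0], [0, 0, 0], [0, 0, -0.3]], yaw=[0, 0, 0, 0, 0, 0])

```text
time: 8.15
ee_pos: [0.5758, -0.0889, 0.0972]
eef_rot: [0.002, -3.139, -0.0]
contact_force: [-0.8, 0.5, -0.5]
opening: 0.0686
finger_force: 0.0
```

Call:
arm_command(gripper=[0.8, 0.8, 0.8, 0.8, 0.8, 0.8, 0.8, 0.8], linear=[[0, 0, -0.8], [0, 0, -1], [0, 0, -1], [0, 0, -1], [1, 0.3, -0.3], [1, 1, 0], [0, 1, 0], [0, 1, 0]], yaw=[0, 0, 0, 0, 0, 0, 0, 0])

```text
time: 8.82
ee_pos: [0.5359, -0.0226, 0.1815]
eef_rot: [-0.002, 3.14, 0.001]
contact_force: [0.8, -0.0, -0.6]
opening: 0.0685
finger_force: 0.0
```

Call:
arm_command(gripper=[0.8, 0.8, 0.8, 0.8, 0.8, 0.8, 0.8, 0.8], linear=[[0, 1, 0], [0, 1, 0], [0, 1, 0], [0, 1, 0], [0, 1, 0], [0, 0, 0], [0, 0, 0], [0, 0, 0]], yaw=[0, 0, 0, -1, -1, -1, -1, -1])

```text
time: 9.48
ee_pos: [0.5344, 0.0774, 0.1808]
eef_rot: [-0.789, 3.04, -0.0]
contact_force: [0.4, -0.5, 0.6]
opening: 0.0683
finger_force: 0.0
```

Call:
arm_command(gripper=[0.7, 0.7, 0.7, 0.7, 0.7, 0.7, 0.7, 0.7], linear=[[0, 0, 0], [0, 0, 0], [0, 0, 0], [0, 0, 0], [0, 0, 0], [0, 0, 0], [0, 0, 0], [0, 0, 0]], yaw=[-1, -1, -1, -1, -1, -1, -1, -1])

```text
time: 10.15
ee_pos: [0.5344, 0.0768, 0.1808]
eef_rot: [-1.909, 2.494, -0.0]
contact_force: [0.7, 0.1, 0.2]
opening: 0.0597
finger_force: 0.0
```

Call:
arm_command(gripper=[0.7, 0.7, 0.7, 0.7], linear=[[0, 0, 0], [0, 0, 0], [0, 0, 0], [0, 0, 0]], yaw=[-1, -0.3, 0, 0])

```text
time: 10.48
ee_pos: [0.5345, 0.0768, 0.1807]
eef_rot: [-2.06, 2.371, -0.0]
contact_force: [-0.2, 0.4, -0.4]
opening: 0.0597
finger_force: 0.0
```

Run:
```python
from h import *
s=get_state();print(s["ee_pos"].round(4),s["joint_positions"].round(2));print(R.from_rotvec(s["eef_rot"]).as_matrix().round(3))
print(tool((.646,.093,.087),s))
```

```text
[0.5345 0.0768 0.1807] [ 0.43  0.26 -0.02  0.   -1.29 -0.57]
[[-0.14 -0.99  0.  ]
 [-0.99  0.14  0.  ]
 [-0.   -0.   -1.  ]]
[-0.0316 -0.1081  0.0937]
```

Call:
arm_command(gripper=[0.7, 0.7, 0.7, 0.7, 0.7, 0.7, 0.7, 0.7], linear=[[-0.4, -0.9, 0], [-0.4, -0.9, 0], [-0.4, -0.9, 0.2], [-0.4, -0.9, 0.4], [0, -0.9, 0.6], [0, -0.9, 0.6], [0, 0, 0], [0, 0, 0]], yaw=[0, 0, 0, 0, 0, 0, 0, 0])

```text
time: 11.15
ee_pos: [0.6457, 0.0932, 0.1428]
eef_rot: [2.058, -2.37, -0.002]
contact_force: [-0.2, -0.3, 1.8]
opening: 0.0594
finger_force: 0.0
```

Run:
```python
from h import *
s=get_state();im=capture("wrist")[:,:,::-1];cv2.imwrite("pics/w5.png",im);print(s["ee_pos"].round(4))
print(proj("wrist",(.646,.093,.087),s),proj("wrist",(.577,-.0893,.116),s),proj("wrist",(.627,-.0366,.056),s))
```

```text
[0.6457 0.0932 0.1428]
[282.6 227.4] [357.8 -78.1] [283.4  33.2]
```

View pics/w5.png

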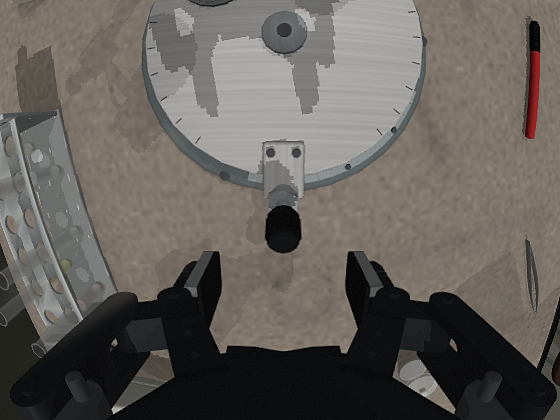

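Wrist view: knob centred at (283,229) and hub at (284,31), both on the tool's centre line, so the grip is radial. Descending and closing on the knob.

Call:
arm_command(gripper=[0.7, 0.7, 0.7, 0.7, 0.7, 0.7, 0.7], linear=[[-0.05, 0, 0.8], [0, 0, 0.9], [0, 0, 0.9], [0, 0, 0.7], [0, 0, 0.4], [0, 0, 0], [0, 0, 0]], yaw=[0, 0, 0, 0, 0, 0, 0])

```text
time: 11.78
ee_pos: [0.6461, 0.0947, 0.0714]
eef_rot: [-2.061, 2.369, -0.001]
contact_force: [0.5, -0.4, 1.2]
opening: 0.0595
finger_force: 0.0
```

Call:
arm_command(gripper=[0.2, 0.15, 0.15, 0.15, 0.15, 0.15, 0.15, 0.15], linear=[[0, 0, 0], [0, 0, 0], [0, 0, 0], [0, 0, 0], [0, 0, 0], [0, 0, 0], [0, 0, 0], [0, 0, 0]], yaw=[0, 0, 0, 0, 0, 0, 0, 0], squeeze=60)

```text
time: 12.45
ee_pos: [0.6465, 0.0947, 0.0715]
eef_rot: [-2.061, 2.369, -0.002]
contact_force: [-2.3, 0.9, 6.3]
opening: 0.0204
finger_force: 58.6
```

Call:
arm_command(gripper=[0.15, 0.15, 0.15, 0.15, 0.15, 0.15, 0.15], linear=[[-0.05, 0, -0.1], [-0.05, 0, -0.1], [-0.05, 0, -0.1], [-0.05, 0, -0.1], [-0.05, 0, -0.1], [0, 0, 0], [0, 0, 0]], yaw=[0, 0, 0, 0, 0, 0, 0])

```text
time: 13.03
ee_pos: [0.6456, 0.0984, 0.0788]
eef_rot: [2.059, -2.368, -0.001]
contact_force: [0.9, -5.1, -7.1]
opening: 0.0206
finger_force: 58.9
```

Call:
arm_command(gripper=[0.15, 0.15, 0.15, 0.15], linear=[[-0.05, 0, -0.1], [-0.04, 0, -0.08], [0, 0, 0], [0, 0, 0]], yaw=[0, 0, 0, 0])

```text
time: 13.37
ee_pos: [0.6456, 0.1, 0.082]
eef_rot: [2.058, -2.367, -0.001]
contact_force: [0.8, -6.6, -9.5]
opening: 0.0201
finger_force: 59.0
```

Call:
arm_command(gripper=[0.15, 0.15, 0.15, 0.15, 0.15, 0.15, 0.15, 0.15], linear=[[0.009, 0.345, 0], [0.009, 0.345, 0], [0.035, 0.69, 0], [0.035, 0.69, 0], [0.035, 0.69, 0], [0.009, 0.345, 0], [0, 0, 0], [0, 0, 0]], yaw=[-0.5, -0.5, -1, -1, -1, -0.5, 0, 0])

```text
time: 14.03
ee_pos: [0.5843, 0.095, 0.0827]
eef_rot: [2.537, -1.849, -0.002]
contact_force: [3.5, -4.6, -9.2]
opening: 0.0203
finger_force: 59.3
```

Call:
arm_command(gripper=[0.15, 0.15, 0.15, 0.15, 0.15, 0.15, 0.15, 0.15], linear=[[0.009, 0.345, 0], [0.035, 0.69, 0], [0.035, 0.69, 0], [0.035, 0.69, 0], [0.035, 0.69, 0], [0.035, 0.69, 0], [0.035, 0.69, 0], [0.009, 0.345, 0]], yaw=[-0.5, -1, -1, -1, -1, -1, -1, -0.5])

```text
time: 14.7
ee_pos: [0.5097, 0.0371, 0.083]
eef_rot: [-3.021, 0.861, 0.001]
contact_force: [3.6, -0.9, -11.5]
opening: 0.0201
finger_force: 59.2
```

Call:
arm_command(gripper=[0.15, 0.15], linear=[[0, 0, 0], [0, 0, 0]], yaw=[0, 0])

```text
time: 14.87
ee_pos: [0.5101, 0.0377, 0.0831]
eef_rot: [3.018, -0.871, -0.002]
contact_force: [4.0, -1.9, -10.6]
opening: 0.0203
finger_force: 59.2
```

Run:
```python
from h import *
s=get_state();d=s["ee_pos"][:2]-[.627,-.0366];t=R.from_rotvec(s["eef_rot"]).as_matrix()[:,0]
print(s["ee_pos"],np.hypot(*d),np.arctan2(d[1],d[0])-np.arctan2(.1366,.0186),np.degrees(np.arctan2(t[1],t[0])),s["joint_positions"].round(2))
for n in("side","scene"):cv2.imwrite(f"pics/{n}6.png",capture(n)[:,:,::-1])
a=cv2.resize(cv2.imread("pics/side6.png")[130:290,200:400],(400,320),interpolation=cv2.INTER_CUBIC);b=cv2.resize(cv2.imread("pics/scene6.png")[130:290,200:400],(400,320))
cv2.imwrite("pics/c6.png",np.hstack([a,b]))
```

```text
[0.51006797 0.03772171 0.08307579] 0.13855257704336413 1.1399442579366295 -32.18382101018427 [ 0.38  0.28 -0.25 -0.   -1.04  0.63]
```

View pics/c6.png

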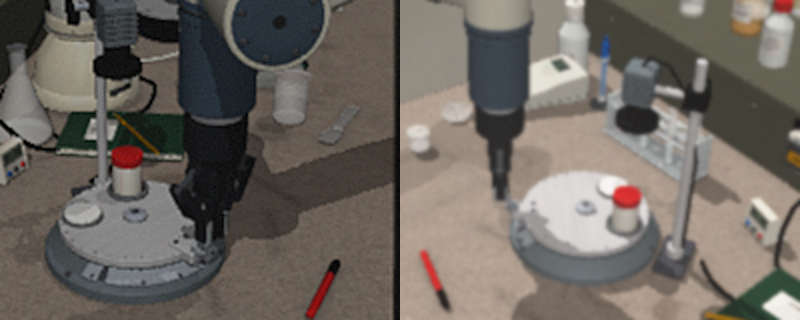

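Jar upright in its seat, camera stand clear, table at about 1.14 rad. Moving on to 1.20, lowering the pin to the track, and loosening the grip.

Call:
arm_command(gripper=[0.15, 0.15, 0.15, 0.15, 0.15, 0.15], linear=[[0.005, 0.2, 0], [0.005, 0.2, 0], [0.04, 0, 0.08], [0.04, 0, 0.08], [0, 0, 0], [0, 0, 0]], yaw=[-0.3, -0.3, 0, 0, 0, 0])

```text
time: 15.47
ee_pos: [0.5075, 0.0303, 0.08]
eef_rot: [3.043, -0.778, -0.003]
contact_force: [-0.8, -0.2, -11.7]
opening: 0.0206
finger_force: 59.2
```

Call:
arm_command(gripper=[0.3, 0.33, 0.33, 0.33, 0.33], linear=[[0, 0, 0], [0, 0, 0], [0, 0, 0], [0, 0, 0], [0, 0, 0]], yaw=[0, 0, 0, 0, 0])

```text
time: 15.88
ee_pos: [0.5089, 0.0302, 0.0817]
eef_rot: [-3.043, 0.776, -0.003]
contact_force: [0.6, 0.4, -0.6]
opening: 0.028
finger_force: 0.0
```

Call:
arm_command(gripper=[0.33, 0.33, 0.33, 0.33, 0.33, 0.33, 0.33, 0.33], linear=[[0, 0, 0.2], [0, 0, 0.18], [0.001, 0.1, 0], [0.001, 0.1, 0], [0.001, 0.1, 0], [0.001, 0.1, 0], [0.001, 0.1, 0], [0, 0, 0]], yaw=[0, 0, -0.15, -0.15, -0.15, -0.15, -0.15, 0])

```text
time: 16.55
ee_pos: [0.5034, 0.0204, 0.0732]
eef_rot: [3.071, -0.66, -0.0]
contact_force: [-0.3, 0.5, -0.2]
opening: 0.0283
finger_force: 0.0
```

Call:
arm_command(gripper=[0.33, 0.33, 0.33, 0.33, 0.33], linear=[[0.001, 0.1, 0], [0.001, 0.1, 0], [0.001, 0.1, 0], [0.001, 0.1, 0], [0, 0, 0]], yaw=[-0.15, -0.15, -0.15, -0.15, 0])

```text
time: 16.97
ee_pos: [0.5003, 0.0131, 0.0731]
eef_rot: [3.089, -0.568, -0.0]
contact_force: [0.9, 0.2, -0.5]
opening: 0.0283
finger_force: 0.0
```

Call:
arm_command(gripper=[0.33, 0.33, 0.33, 0.33, 0.33], linear=[[0.001, 0.1, 0], [0.001, 0.1, 0], [0.001, 0.1, 0], [0.001, 0.1, 0], [0, 0, 0]], yaw=[-0.15, -0.15, -0.15, -0.15, 0])

```text
time: 17.38
ee_pos: [0.5, 0.0098, 0.0732]
eef_rot: [-3.098, 0.474, -0.006]
contact_force: [4.1, 14.2, -3.3]
opening: 0.0287
finger_force: 7.4
```

Call:
arm_command(gripper=[0.33, 0.33, 0.33, 0.33, 0.33], linear=[[0.001, 0.1, 0], [0.001, 0.1, 0], [0.001, 0.1, 0], [0.001, 0.1, 0], [0, 0, 0]], yaw=[-0.15, -0.15, -0.15, -0.15, 0])

```text
time: 17.8
ee_pos: [0.5005, 0.0079, 0.0734]
eef_rot: [-3.1, 0.38, -0.014]
contact_force: [4.9, 36.8, -5.7]
opening: 0.0284
finger_force: 18.2
```

The pin has dropped: tangential force climbs and the knob no longer advances, with the table at about 1.33 rad. Backing the finger off and feeling the other direction.

Call:
arm_command(gripper=[0.33, 0.33, 0.33, 0.33, 0.33, 0.33], linear=[[0.002, -0.2, 0], [0.002, -0.2, 0], [0.002, -0.2, 0], [0.002, -0.2, 0], [0, 0, 0], [0, 0, 0]], yaw=[0.29, 0.29, 0.29, 0.29, 0, 0])

```text
time: 18.3
ee_pos: [0.5004, 0.0136, 0.073]
eef_rot: [3.091, -0.561, -0.0]
contact_force: [0.0, 0.1, -0.3]
opening: 0.0281
finger_force: 0.0
```

Call:
arm_command(gripper=[0.33, 0.33, 0.33, 0.33, 0.33, 0.33], linear=[[0, -0.1, 0], [0, -0.1, 0], [0, -0.1, 0], [0, -0.1, 0], [0, 0, 0], [0, 0, 0]], yaw=[0, 0, 0, 0, 0, 0])

```text
time: 18.8
ee_pos: [0.5029, 0.0203, 0.0731]
eef_rot: [3.089, -0.563, -0.001]
contact_force: [-0.9, -4.3, 1.5]
opening: 0.0281
finger_force: 2.6
```

Call:
arm_command(gripper=[0.33, 0.33, 0.5, 0.7, 0.7, 0.7, 0.7, 0.7], linear=[[0, 0.15, 0], [0, 0.1, 0], [0, 0, 0], [0, 0, 0], [0, 0, 0], [0, 0, -0.4], [0, 0, -0.8], [0, 0, -1]], yaw=[0, 0, 0, 0, 0, 0, 0, 0])

```text
time: 19.47
ee_pos: [0.5008, 0.0164, 0.1171]
eef_rot: [3.09, -0.563, -0.004]
contact_force: [0.7, 0.6, -0.6]
opening: 0.0599
finger_force: 0.0
```

Call:
arm_command(gripper=[0.7, 0.7, 0.7, 0.7, 0.7], linear=[[0, 0, -1], [0, 0, -0.3], [0, 0, 0], [0, 0, 0], [0, 0, 0]], yaw=[0, 0, 0, 0, 0])

```text
time: 19.88
ee_pos: [0.5008, 0.0164, 0.142]
eef_rot: [3.09, -0.564, -0.003]
contact_force: [-0.2, 0.0, -1.1]
opening: 0.0599
finger_force: 0.0
```

Run:
```python
from h import *
s=get_state();print(s["ee_pos"].round(4),s["contact_force"].round(1))
w=capture("wrist")[:,:,::-1];cv2.imwrite("pics/w7.png",w);b=capture("side")[:,:,::-1]
ax=np.array([.627,-.0366]);th=np.radians(82.25)+1.335
for q in(0,.008):
    r=.133+q*np.sin(np.radians(26));P=(*(ax+r*np.array([np.cos(th),np.sin(th)])),.087+q*np.cos(np.radians(26)));print(q,P,proj("wrist",P,s))
g=cv2.cvtColor(w,cv2.COLOR_BGR2GRAY)
n,l,st,c=cv2.connectedComponentsWithStats((g<45).astype(np.uint8))
for i in range(1,n):
    if 150<st[i,4]<6000 and 230<c[i][0]<340:print(st[i],c[i])
a=cv2.resize(b[130:290,200:400],(400,320),interpolation=cv2.INTER_CUBIC);cv2.imwrite("pics/c7.png",np.hstack([a,cv2.resize(w[50:370,80:480],(400,320))]))
```

```text
[0.5008 0.0164 0.142 ] [-0.2  0.  -1.1]
0 (np.float64(0.5030514815865134), np.float64(0.011626183584247711), np.float64(0.087)) [287.8 221.8]
0.008 (np.float64(0.4997831835919433), np.float64(0.012897820721275516), np.float64(0.09419035237039333)) [287.9 230.7]
[ 264  197   36   49 1423] [281.94096978 221.31623331]
```

View pics/c7.png

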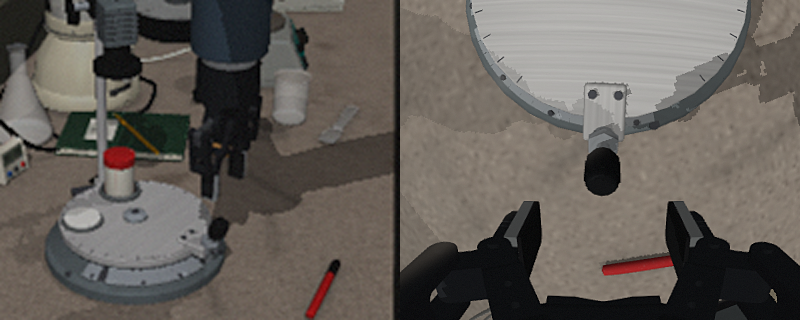

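Views: jar upright in its seat under the camera. Knob centroid row is 221.3, against 221.8 expected at home and 230.7 if riding on the track. The distance from the block's bolts to the knob bottom is 100 px, the same as at the start. The plunger is home, so I'll back away and sign off.

Call:
arm_command(gripper=[0.7, 0.7, 0.7, 0.7, 0.7, 0.7, 0.7, 0.7], linear=[[0, 0, -0.5], [0, 0, -1], [-0.5, 0, -1], [-0.8, 0, 0], [-0.5, 0, 0], [0, 0, 0], [0, 0, 0], [0, 0, 0]], yaw=[0, 0, 0, 0, 0, 0, 0, 0])

```text
time: 20.65
ee_pos: [0.4679, 0.0291, 0.1927]
eef_rot: [3.09, -0.563, -0.001]
contact_force: [0.3, 0.2, -0.8]
opening: 0.0599
finger_force: 0.0
```

```bash
python3 -c "
from workcell import *
print(get_state()['contact_force'],sign_off())"
```

```text
the job is handed in; nothing more can be done
[ 0.25790442  0.22166331 -0.83910697] None
```

The job is handed in at 20.65 s (no verdict was returned): the jar stands upright in its seat under the camera, and the table is locked in the second slot at about 1.32 rad with the plunger home, by feel in both directions and by picture.

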